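Push the solar panel out between the window rods

ROBOT

A 7-joint arm with a two-finger parallel gripper is mounted at the origin on the work surface. World frame = base frame: x ahead of the robot, y to its left, z up, the work surface at z = 0. Lengths are in mm, angles in rad, forces in N, time in s.
With the tool pointing down it reaches from about 375 to 925 mm from the base axis. Payload 3.1 kg.
Tool frame: the origin (TCP) lies at the centre of the arm's flange, where the gripper is bolted on; the fingertips stand 173 mm ahead of it and the grasp point (between the pads) lies 155 mm ahead of it; z points along the fingers, y is the line along which they close (so a half turn about z gives the same grasp; the last joint's range is limited). The gripper opens to 85 mm and grips with 20 to 120 N. Pads are 22 mm wide; open, the fingers measure 114 mm over their backs; the gripper's body (76 mm by 85 mm) begins 54 mm behind the grasp point. The pads swing forward as they close: fully open they stand 13 mm farther back than shut.
Start: joints at [-0.098, 0.383, 0.044, 1.598, -0.018, 1.161, -0.05], TCP at [650.005, 0.018, 404.669] pointing down, gripper open.
Joint ranges: [-2.61, 2.61], [-0.41, 2.15], [-1.48, 1.57], [0, 2.5], [-1.57, 4.71], [0.05, 1.97], [-2.85, 2.85]. Speed limits (rad/s): [2.79, 2.79, 3.14, 3.14, 3.14, 3.14, 3.14].

INTERFACE

Orientations are given as a rotation vector (axis times angle).
In Python, from bench import manip, grab_frame, spotter gives the robot as it stands. The module is installed in compiled form; this text tells all that it offers.
- The arm moves only by the shell command python3 -m pendant 'ROWS'. ROWS is text: rows parted by semicolons, each of 7 numbers parted by spaces: the shift along the tool's x, y, z scaled (see below), then the turn, a rotation vector about the tool's x, y, z scaled (see below), then the opening, from 0 (shut) to 1 (fully open). In form: dx dy dz rx ry rz fingers; .... A call has exactly 5 rows; each row shifts and turns the commanded pose from where the row before left it, along the tool's axes as they then stand; what a row does not reach is not made up. The controller multiplies each number of a shift by 200 mm and each number of a turn by 2 pi rad. A row lasts 1/12 s, in which the tool goes at most 41.7 mm and 7.16 degrees, less where a joint would pass 70% of its speed; a pose out of reach is approached as far as the arm can. A call with a number of a shift or a turn outside -1 to 1 is refused whole. A call with a gripper value outside its range is refused whole. The fingers move at their own pace and stop on an object; the grip force is fixed at half the most. Time passes only in rows, so rows that do not move let the fingers close, or fill a call up. It gives the time, the measured TCP pose, the force, the opening and the grip force at its end, in the units of the state.
- manip.observe(): the state, without advancing time (a new reading comes with each control period).
- grab_frame(name): name is "scene" or "side" or "wrist"; returns a dict with "frame" (384x512x3 uint8, blue, green, red), "range_z" (384x512 float32, mm along the optical axis (not along the pixel's ray), 0 where there is no reading), "camera_matrix" (3x3 intrinsics, pixels), "world_to_cam" (4x4, takes a point from world to camera coordinates). Camera axes: x right, y down, z forward; pixel columns grow to the right and rows downward; lengths in mm; the calibration is good to about 2 mm. The wrist camera is an equidistant fisheye: a pixel r from the principal point sees the ray r / f radians off the axis. A picture is of the moment at which its call begins.
- manip.job_done(): hands the job in; it is judged then, once.
Trained networks look in a picture, given as the dict that the camera call returned (one of the last four; its "shot" number tells which), for a name from the list of things; names that differ only in an ending like _2 or _b are one class to them, and where a whole thing is asked for, a point or a joint stands for the part that bears it (a point fixed in the world has none). Each returns a list of dicts, best first, with "score" (0 to 1); they miss things now and then, are a little off and sometimes report something else, mostly with a low value. They report only what shows in the picture. A call takes as long as a camera call. They do not tell look-alikes from the thing itself.
- spotter.outline_of(picture, thing): "mask" (384x512 bool, what is visible of it) and "point" ([row, column] in pixels, amid what is visible of it).
The state is a dict: "time": time; "joint_pos": joint angles; "joint_velocities": joint speeds; "joint_torque": joint torques, N m; "position": TCP position; "ee_rot": TCP orientation; "wrist_force": force on the tool from outside, world axes, zero at the start; "ft_torque": the same for the moment, N m; "gripper_width": finger opening in mm; "finger_force": force on a finger pad.
Only numpy, scipy, OpenCV 4.12 (cv2) and the standard library are available. Lean on these libraries where they do the work, as an engineer would, in place of code of your own. Each camera call takes 0.05 s, during which the arm holds its last target. There are 200 camera calls.

TASK

The lantern has to charge: push the little solar panel on its plank, flat along the surface, out through the wide gap in the window guard where one rod is missing, until the whole panel is past the rods and it lies straight out from the window. Leave two or three fingers' width of the plank's bare end inside the rods so that it can be drawn back in. Only push it with the fingers, do not pick it up, and leave everything else where it stands.

Things in the scene. Friction and masses are not known exactly. Their poses are not given: they have to be found in the camera images.
- board: Loose plank with the solar panel, 0.3 to 0.6 kg: wood 200 x 100 x 12, flat on the surface. Origin: centre of its underside; x along it to the panel end (corners rounded, radius 15), z up. The panel (108 x 90, top 20 above the surface) covers x = -15 to 93; a terminal box (26 x 34, 10 high) sits at x = -45. It starts before the gap, panel end to the window, up to 45 aside and 0.3 rad askew.
- bare_end (a point): Middle of the plank's square bare end face, 6 above the surface (board x = -100). Axes as the board.
- panel_edge (a point): Middle of the panel's edge nearest the bare end, on the plank's top face (board x = -15). Axes as the board.
- window: Fixed window guard: a row of upright iron rods 12 thick, 60 apart, one missing. A flat rail 20 wide joins them 130 to 136 up, small balls on it reach 150; low plaster walls 182 high beyond y = +-325. The surface runs level under the rail to the ledge outside (pot and tin there). Origin: at surface level, where the rod is missing; x straight out, away from the robot, y along the row, z up.
- gap (a point): Middle of the wide gap, at surface level in the line of the rods' centres. The gap is 108 clear between the rods at y = +60 and y = -60; all other gaps are 48 clear. Axes as the window guard.
- lantern: Bystander, loose: blue solar lantern, 104 across, 174 high with its wire handle, standing beside the plank about 290 from the gap's centre line, to one side. Origin: centre of its underside.
- bottle: Bystander, loose: brown glass bottle with a metal twist cap, 64 across, 190 high, standing about 290 from the gap's centre line on the other side from the lantern. Origin: centre of its underside.
- plate: Bystander, loose: round steel plate, 200 across, 18 high. Origin: centre of its underside.
- mug: Bystander, loose: steel mug, 76 across, 78 high. Origin: centre of its underside.
- comb: Bystander, loose: yellow comb, 150 x 30 x 4, lying flat close to the rods on the -y side of the gap. Origin: centre of its underside, x along its length.
- matchbox: Bystander, loose: matchbox 54 x 36 x 15, lying flat. Origin: centre of its underside.
There are look-alikes about, which are no part of the job. Several things look just like the board: the one meant starts farthest from the robot's base.

How it is judged:
By the outcome, as a careful person would: the job done as asked, in the order asked, and still so for the second after the job is handed in, with the robot touching nothing.
It also fails if it takes over 64 s, if anything falls off the work surface, if the arm or the gripper's body presses on something with over 40 N, if the wrist force passes 120 N, or if a joint passes its speed limit or range.

## Working session

There is one attempt and no reset: what is moved stays moved. The work goes in short steps, Python scripts to look and compute and a shell command to move; the robot and the scene stay as the last step left them, time stands still between calls to the robot, and variables do not carry over. Pictures are saved under pics/ and viewed, at most 10 in all, crops included, and the job is handed in when it is done.

```bash
mkdir -p pics; cat > h.py <<'E'
import numpy as np, cv2
from bench import manip, grab_frame, spotter
from scipy.spatial.transform import Rotation as R
def cloud(p):
    K=p["camera_matrix"];z=p["range_z"].astype(float);v,u=np.mgrid[:384,:512]
    x=(u-K[0,2])/K[0,0]*z;y=(v-K[1,2])/K[1,1]*z
    P=np.stack([x,y,z,np.ones_like(z)],-1)@np.linalg.inv(p["world_to_cam"]).T
    P=P[...,:3];P[z<=0]=np.nan;return P
E
python3 - <<'E'
from h import *
s=manip.observe();print(s)
for n in("scene","side"):
    p=grab_frame(n);cv2.imwrite(f"pics/{n}0.png",p["frame"]);C=cloud(p)
    for t in("board","window","lantern","bottle","plate","mug","comb","matchbox"):
        for d in spotter.outline_of(p,t):
            q=C[d["mask"]];q=q[~np.isnan(q[:,0])]
            print(n,t,round(d["score"],2),d["point"],d["mask"].sum(),np.nanmedian(q,0).round() if len(q) else None,np.percentile(q,[2,98],axis=0).round().tolist() if len(q) else None)
E
```

```text
{'time': 0.0, 'joint_pos': array([-0.0978024 ,  0.38388805,  0.04385145,  1.5996127 , -0.01791509,
        1.16123761, -0.0498722 ]), 'joint_velocities': array([ 0.00168681,  0.00017992, -0.0008151 ,  0.00072218,  0.00232758,
       -0.00130714,  0.00062484]), 'joint_torque': array([-8.41360106e-04, -4.33466363e+01,  1.02427706e+00, -2.49513745e+01,
        1.06121189e-02,  1.12996699e-02, -5.17373280e-06]), 'position': array([6.49498693e+02, 1.16172420e-02, 4.03234608e+02]), 'ee_rot': array([-2.22004049, -2.22023378,  0.0032103 ]), 'wrist_force': array([0.02031898, 0.82972876, 0.16166049]), 'ft_torque': array([0.01085707, 0.02629203, 0.02337102]), 'finger_force': 0.0, 'gripper_width': 85.41586793320748}
scene board 0.88 [159.0, 311.3] 1733 [316. 163.  18.] [[262.0, 65.0, 4.0], [360.0, 256.0, 26.0]]
scene board 0.58 [188.4, 220.3] 1405 [540. -59.  17.] [[443.0, -141.0, 5.0], [629.0, -3.0, 26.0]]
scene window 0.56 [289.5, 163.3] 70906 [834. -54.   3.] [[611.0, -680.0, -2.0], [1075.0, 576.0, 185.0]]
scene lantern 0.86 [137.8, 141.3] 1470 [ 521. -317.  104.] [[464.0, -374.0, 8.0], [550.
[... 1220 characters left out ...]

side plate 0.89 [307.8, 198.7] 5264 [509. 413.   7.] [[420.0, 323.0, 1.0], [597.0, 501.0, 20.0]]
side mug 0.67 [123.6, 366.6] 723 [ 345. -337.   51.] [[309.0, -399.0, 5.0], [380.0, -290.0, 79.0]]
side mug 0.67 [174.2, 133.5] 44426 [796. 162.   4.] [[567.0, -859.0, -3.0], [1132.0, 660.0, 185.0]]
side comb 0.62 [122.9, 364.2] 758 [ 344. -340.   51.] [[309.0, -400.0, 3.0], [380.0, -290.0, 80.0]]
side comb 0.5 [120.9, 280.1] 275 [ 610. -280.    4.] [[586.0, -351.0, -1.0], [632.0, -208.0, 8.0]]
side matchbox 0.69 [239.3, 251.9] 298 [486. 176.  15.] [[460.0, 154.0, 2.0], [515.0, 195.0, 19.0]]
side matchbox 0.28 [107.3, 320.0] 1287 [ 488. -308.   86.] [[452.0, -367.0, 5.0], [540.0, -288.0, 143.0]]
```

View pics/scene0.png

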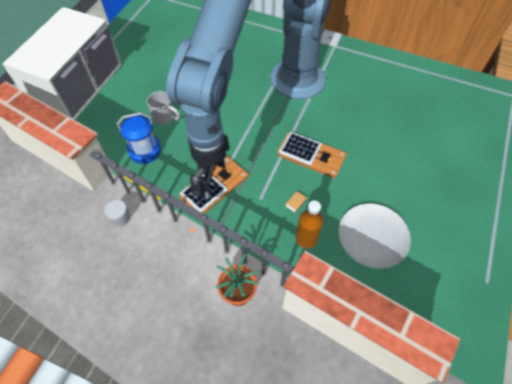

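View pics/side0.png

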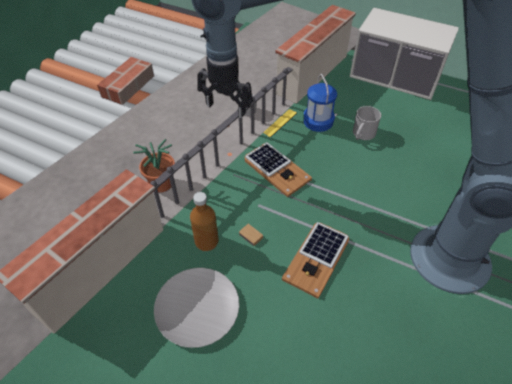

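```bash
python3 - <<'E'
from h import *
# rods & board geometry
A=[]
for n in("scene","side"):
    p=grab_frame(n);C=cloud(p);P=C[~np.isnan(C[...,0])];A.append(P)
    m=(P[:,2]>30)&(P[:,2]<110)&(P[:,0]>600)&(P[:,0]<900)&(abs(P[:,1])<300)
    Q=P[m]
    g=np.zeros((60,60),int);
    from scipy import ndimage
    G,xe,ye=np.histogram2d(Q[:,0],Q[:,1],bins=[np.arange(600,904,4),np.arange(-300,304,4)])
    L,k=ndimage.label(G>2,np.ones((3,3)))
    ix=np.clip(((Q[:,0]-600)//4).astype(int),0,74);iy=np.clip(((Q[:,1]+300)//4).astype(int),0,149)
    for i in range(1,k+1):
        q=Q[L[ix,iy]==i]
        if len(q)>15: print(n,len(q),np.median(q,0).round(1),q.min(0).round(),q.max(0).round())
    d=max(spotter.outline_of(p,"board"),key=lambda d:np.nanmedian(C[d["mask"]][:,0]))
    q=C[d["mask"]];q=q[~np.isnan(q[:,0])&(q[:,2]>7)];r=cv2.minAreaRect(q[:,:2].astype(np.float32));print("board",r)
E
```

```text
scene 279 [616.5 244.7  71.2] [600. 213.  30.] [622. 271. 110.]
scene 19 [ 654.2 -299.5   71.3] [ 652. -300.   33.] [ 658. -298.  104.]
scene 64 [ 665.4 -241.6   66.1] [ 658. -248.   30.] [ 670. -238.  107.]
scene 61 [ 675.9 -182.5   72.4] [ 669. -190.   32.] [ 680. -179.  109.]
scene 58 [ 686.3 -123.5   70.5] [ 678. -130.   32.] [ 689. -120.  105.]
scene 52 [706.   -5.3  68. ] [700. -12.  31.] [708.  -2. 108.]
scene 52 [716.2  53.6  66.4] [709.  47.  31.] [718.  56. 110.]
scene 24 [ 719.  -275.9   57. ] [ 712. -287.   53.] [ 724. -265.   61.]
scene 37 [725.5 112.5  85. ] [721. 105.  32.] [728. 116. 109.]
scene 146 [ 754.8 -256.5   51.6] [ 724. -288.   30.] [ 770. -246.   62.]
scene 53 [735.5 170.5  73.4] [730. 164.  33.] [738. 175. 107.]
scene 50 [745.8 228.8  71.8] [741. 223.  31.] [748. 234. 110.]
scene 40 [766.3 133.   79. ] [764. 122.  68.] [771. 148.  90.]
scene 28 [772.9 109.8  76.4] [768. 104.  67.] [782. 116.  89.]
scene 25 [778.5 155.4  73.1] [773. 144.  68.] [784. 164.  87.]
scene 71 [807.8  88.   76.7] [793.  80.  69.] [826. 104.  89.]
scene 42 [799.6 156.   71.6] [792. 1
[... 942 characters left out ...]
[703.  44.  31.] [715.  56. 108.]
side 234 [712.1 281.4  71.2] [707. 261.  31.] [716. 300. 110.]
side 78 [715.  111.5  73.7] [712. 104.  30.] [723. 115. 109.]
side 81 [724.6 170.2  73.8] [721. 163.  31.] [731. 174. 110.]
side 87 [733.8 229.4  71.3] [730. 222.  30.] [742. 233. 110.]
side 32 [772.8 143.8  42.4] [768. 133.  30.] [780. 156.  59.]
side 31 [800.8  86.   75.5] [788.  81.  67.] [808.  92.  90.]
side 56 [800.6 130.9  84.5] [793. 120.  67.] [807. 147. 110.]
side 21 [801.7 175.6  82. ] [793. 172.  67.] [811. 179.  87.]
side 25 [815.3  86.   76.1] [812.  81.  67.] [823.  96.  87.]
board ((814.5327758789062, -171.90069580078125), (1607.323486328125, 526.3831176757812), 78.84324645996094)
```

Scene: the gap is at about pixel (195,205), with the panel plank in front of it under the gripper. The side view shows that plank clearly at about (278,168) and the decoy at (318,260). Next I fit the target board's pose.

```bash
cat >> h.py <<'E'
from scipy.optimize import minimize
GAP=np.array([691.3,-65.5]);YW=np.arctan2(-19.7,118.)
def w2win(q): 
    c,s=np.cos(YW),np.sin(YW);return (np.asarray(q)-GAP)@np.array([[c,-s],[s,c]])
def win2w(q):
    c,s=np.cos(YW),np.sin(YW);return np.asarray(q)@np.array([[c,s],[-s,c]])+GAP
def fitboard(p,ctr=None,yaw0=None):
    C=cloud(p)
    c=[]
    for d in spotter.outline_of(p,"board"):
        m=cv2.erode(d["mask"].astype(np.uint8),np.ones((2,2)))>0
        q=C[m];q=q[~np.isnan(q[:,0])]
        q=q[(q[:,2]>6)&(q[:,2]<30)]
        if len(q)>50 and np.median(q[:,0])>400:c.append((d,q))
    if not c:return None
    d,q=c[0]; q=q[np.linalg.norm(q[:,:2]-np.median(q[:,:2],0),axis=1)<150]
    r=cv2.minAreaRect(q[:,:2].astype(np.float32))
    # silhouette fit: project plank top outline (z=12) and maximise IoU with mask
    K=p["camera_matrix"];T=p["world_to_cam"]
    def ren(v):
        x,y,t=v;co,si=np.cos(t),np.sin(t);im=np.zeros((768,1024),np.uint8)
        a=np.linspace(0,np.pi/2,5);o=[(-100,-50),(85-0,-50)]
        o=[(-100,50),(-100,-50)]+[(85+15*np.sin(b),-35-15*np.cos(b)) for b in a]+[(85+15*np.cos(b),35+15*np.sin(b)) for b in a]
        o=[(min(u,100),w) for u,w in o]
        for poly,z0,z1 in((o,0,12),([(-15,-45),(93,-45),(93,45),(-15,45)],12,20)):
            pt=[]
            for z in(z0,z1):
                for u,w in poly: 
                    P=T@np.array([x+co*u-si*w,y+si*u+co*w,z,1.]);h=K@P[:3];pt.append(h[:2]/h[2])
            hull=cv2.convexHull((np.array(pt)*32+16).astype(np.float32)).astype(np.int32)
            cv2.fillConvexPoly(im,hull,255,shift=4)
        return cv2.resize(im,(512,384),interpolation=cv2.INTER_AREA)/255.
    M=d["mask"].astype(float)
    f=lambda v:-np.minimum(ren(v),M).sum()/np.maximum(ren(v),M).sum()
    best=None
    for y0 in ([yaw0] if yaw0 is not None else [YW-.3,YW-.15,YW,YW+.15,YW+.3]):
        x0=np.r_[r[0] if ctr is None else ctr,y0]
        o=minimize(f,x0,method="Nelder-Mead",options=dict(initial_simplex=x0+np.array([[0,0,0],[15,0,0],[0,15,0],[0,0,.1]])))
        if best is None or o.fun<best.fun:best=o
    return best.x,-best.fun,d["score"],r
def rep(v):
    x,y,t=v;e=np.array([np.cos(t),np.sin(t)]);c=np.array([x,y])
    print(" centre",c.round(1),"yaw-win",round(t-YW,3),"win: ctr",w2win(c).round(1),"bare",w2win(c-100*e).round(1),"front",w2win(c+100*e).round(1),"bare world",(c-100*e).round(1))
E
python3 - <<'E'
from h import *
print(YW)
for n in("scene","side"):
    b=fitboard(grab_frame(n))
    if b:print(n,b);rep(b[0])
p=grab_frame("wrist");cv2.imwrite("pics/w0.png",p["frame"])
E
```

```text
-0.165423515940069
scene (array([ 5.33065703e+02, -7.48028407e+01, -3.95168402e-01]), np.float64(0.7336980373738229), 0.93, ((535.068115234375, -72.37840270996094), (98.50414276123047, 201.0285186767578), 69.03024291992188))
 centre [533.1 -74.8] yaw-win -0.23 win: ctr [-154.5  -35.2] bare [-251.9  -12.5] front [-57.2 -58. ] bare world [440.8 -36.3]
```

View pics/w0.png

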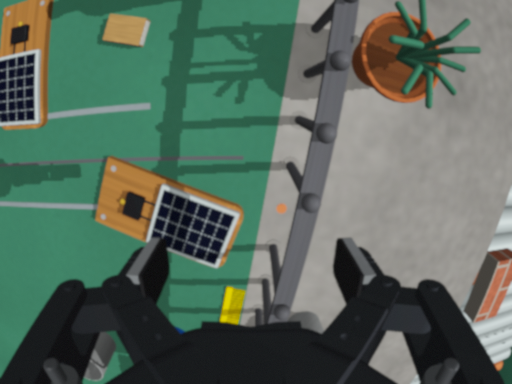

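The wrist view shows the board at about (170,210), and the gap in the rail around (300,255). First I turn the tool square to the window and shut the fingers.

```bash
for i in 1; do python3 -m pendant '0 0 0 0 0 .0184 0;0 0 0 0 0 .0184 0;0 0 0 0 0 .0184 0;0 0 0 0 0 .0184 0;0 0 0 0 0 .0184 0'
python3 -m pendant '0 0 0 0 0 .0184 0;0 0 0 0 0 .0184 0;0 0 0 0 0 .0184 0;0 0 0 0 0 .0184 0;0 0 0 0 0 .0184 0'
python3 -m pendant '0 0 0 0 0 .0184 0;0 0 0 0 0 .0184 0;0 0 0 0 0 .0184 0;0 0 0 0 0 .0184 0;0 0 0 0 0 .0184 0'; done
cat >> h.py <<'E'
def to(wx,wy,tipz,L=173.):
    "shift in tool units so that the tip (L ahead) gets to window (wx,wy), height tipz"
    s=manip.observe();Rm=R.from_rotvec(s["ee_rot"]).as_matrix()
    tip=s["position"]+Rm[:,2]*L
    g=np.r_[win2w([wx,wy]),tipz]-tip
    ax=Rm.T
    print("t",round(s["time"],2),"tip win",w2win(tip[:2]).round(1),"z",tip[2].round(1),"x axis yaw-win",round(np.arctan2(Rm[1,0],Rm[0,0])-YW,3),"zaxis",Rm[:,2].round(3),"F",s["wrist_force"].round(1),"w",round(s["gripper_width"],1),"| need units",(ax@g/200).round(3))
E
python3 - <<'E'
from h import *
for n in("scene","side"):
    b=fitboard(grab_frame(n))
    if b:
        print(n,b[1:3]);rep(b[0])
        x,y,t=b[0];e=np.array([np.cos(t),np.sin(t)]);f=np.array([-e[1],e[0]])
        c=w2win(b[0][:2]+18*e-50*f);print("contact",c)
        to(c[0],c[1]-40,80)
E
```

```text
time: 1.77
position: [650.0, 0.0, 404.7]
ee_rot: [-2.767, -1.488, -0.0]
wrist_force: [0.1, 0.0, 0.2]
gripper_width: 25.7
finger_force: 0.0
time: 2.18
position: [650.0, 0.1, 404.7]
ee_rot: [-3.076, -0.638, -0.0]
wrist_force: [0.1, 0.2, -0.4]
gripper_width: 0.1
finger_force: 0.0
time: 2.6
position: [650.0, 0.1, 404.7]
ee_rot: [-3.13, 0.265, -0.0]
wrist_force: [0.0, -0.2, -0.6]
gripper_width: -0.1
finger_force: 0.0
scene (np.float64(0.6985756240536153), 0.64)
 centre [531.6 -76.8] yaw-win -0.233 win: ctr [-155.7  -37.5] bare [-253.   -14.5] front [-58.4 -60.5] bare world [439.4 -38.1]
contact [-149.70221999  -90.30113841]
t 2.7 tip win [-51.6  58. ] z 231.6 x axis yaw-win 0.003 zaxis [-0. -0. -1.] F [-0.4  0.3  0.2] w -0.1 | need units [-0.493  0.94   0.758]
side (np.float64(0.9473067185224543), 0.66)
 centre [531.5 -79.1] yaw-win -0.211 win: ctr [-155.4  -39.7] bare [-253.2  -18.7] front [-57.6 -60.7] bare world [438.5 -42.3]
contact [-148.30018793  -92.35820988]
t 2.8 tip win [-51.5  58. ] z 231.6 x axis yaw-win 0.005 zaxis [-0. -0. -1.] F [ 0.8 -0.3  0.5] w 0.3 | need units [-0.489  0.949  0.758]
```

```bash
python3 -m pendant '-.1 .19 0 0 0 0 0;-.1 .19 0 0 0 0 0;-.1 .19 0 0 0 0 0;-.1 .19 .08 0 0 0 0;-.09 .185 .08 0 0 0 0'
python3 -m pendant '0 0 .15 0 0 0 0;0 0 .15 0 0 0 0;0 0 .15 0 0 0 0;0 0 .15 0 0 0 0;0 0 0 0 0 0 0'
python3 - <<'E'
from h import *
p=grab_frame("side");b=fitboard(p)
if b: print(b[1:3]);rep(b[0])
to(-148,-132,6)
E
```

```text
time: 3.22
position: [527.7, -164.2, 376.2]
ee_rot: [3.131, -0.252, 0.006]
wrist_force: [0.6, 0.2, 0.9]
gripper_width: -0.2
finger_force: 0.0
time: 3.63
position: [525.3, -161.3, 249.3]
ee_rot: [-3.13, 0.253, 0.019]
wrist_force: [-1.6, 0.9, -1.1]
gripper_width: 0.3
finger_force: 0.0
t 3.73 tip win [-145.4 -122.5] z 81.5 x axis yaw-win 0.003 zaxis [-0.003  0.    -1.   ] F [ 0.2 -0.3 -0. ] w -0.4 | need units [-0.012  0.048  0.377]
```

```bash
python3 -m pendant '-.01 .04 .1 0 0 0 0;0 0 .1 0 0 0 0;0 0 .1 0 0 0 0;0 0 .075 0 0 0 0;0 0 0 0 0 0 0'
python3 - <<'E'
from h import *
to(-148,-132,6)
E
```

```text
time: 4.15
position: [525.5, -169.8, 179.8]
ee_rot: [-3.131, 0.254, 0.002]
wrist_force: [-0.2, 0.4, -0.1]
gripper_width: 0.2
finger_force: 0.0
t 4.15 tip win [-146.5 -130.1] z 6.8 x axis yaw-win 0.003 zaxis [-0.001  0.001 -1.   ] F [-0.2  0.4 -0.1] w 0.2 | need units [-0.007  0.009  0.004]
```

```bash
python3 -m pendant '0 -.03 0 0 0 0 0;0 -.03 0 0 0 0 0;0 -.03 0 0 0 0 0;0 -.03 0 0 0 0 0;0 -.03 0 0 0 0 0'
python3 -m pendant '0 -.025 0 0 0 0 0;0 -.025 0 0 0 0 0;0 -.025 0 0 0 0 0;0 -.025 0 0 0 0 0;0 0 0 0 0 0 0'
python3 - <<'E'
from h import *
for n in("side","scene","wrist"):
    p=grab_frame(n);cv2.imwrite(f"pics/{n}1.png",p["frame"])
    if n=="wrist":continue
    b=fitboard(p)
    if b: print(n,b[1:3]);rep(b[0])
to(-148,-64.5,6)
E
```

```text
time: 4.57
position: [531.0, -139.6, 181.2]
ee_rot: [3.131, -0.254, 0.004]
wrist_force: [-0.1, -3.0, 1.5]
gripper_width: -0.1
finger_force: 1.6
time: 4.98
position: [533.8, -119.5, 180.0]
ee_rot: [-3.131, 0.254, -0.0]
wrist_force: [-0.5, -1.6, 0.8]
gripper_width: -0.1
finger_force: 0.9
side (np.float64(0.9675875990985131), 0.88)
 centre [533.7 -59. ] yaw-win -0.164 win: ctr [-156.5  -19.6] bare [-255.1   -3.2] front [-57.8 -35.9] bare world [439.1 -26.7]
scene (np.float64(0.9152246348265002), 0.87)
 centre [531.9 -56.4] yaw-win -0.16 win: ctr [-158.7  -17.2] bare [-257.4   -1.3] front [-60.  -33.2] bare world [437.2 -24.4]
t 5.23 tip win [-147.4  -79.5] z 6.5 x axis yaw-win 0.003 zaxis [-0.001  0.001 -1.   ] F [-0.4  0.  -0.6] w -0.3 | need units [-0.003 -0.075  0.003]
```

View pics/side1.png

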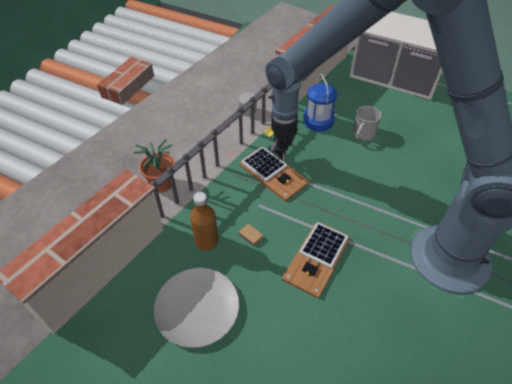

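Side view: the fingers are against the board's flank at (283,150), and the board now lies less askew. I push again, nearer the panel end.

```bash
python3 -m pendant '0 .05 0 0 0 0 0;0 .04 0 0 0 0 0;.1 0 0 0 0 0 0;.11 0 0 0 0 0 0;0 0 0 0 0 0 0'
python3 -m pendant '0 -.03 0 0 0 0 0;0 -.03 0 0 0 0 0;0 -.03 0 0 0 0 0;0 -.03 0 0 0 0 0;0 -.03 0 0 0 0 0'
python3 - <<'E'
from h import *
for n in("side","scene"):
    b=fitboard(grab_frame(n))
    if b: print(n,b[1:3]);rep(b[0])
to(-105,-57,6)
E
```

```text
time: 5.65
position: [575.5, -147.2, 181.1]
ee_rot: [3.129, -0.258, 0.011]
wrist_force: [1.6, 0.3, 0.6]
gripper_width: 0.1
finger_force: 0.0
time: 6.07
position: [576.2, -115.3, 179.8]
ee_rot: [3.131, -0.256, -0.001]
wrist_force: [1.2, -1.9, -1.1]
gripper_width: 0.2
finger_force: 0.7
side (np.float64(0.9737812850675817), 0.85)
 centre [531.2 -46.2] yaw-win -0.078 win: ctr [-161.1   -7.3] bare [-260.8    0.5] front [-61.4 -15.1] bare world [434.1 -22.1]
scene (np.float64(0.9468047614187195), 0.75)
 centre [530.3 -41.4] yaw-win -0.061 win: ctr [-162.8   -2.8] bare [-262.6    3.3] front [-62.9  -8.8] bare world [432.9 -19. ]
t 6.27 tip win [-105.2  -67.1] z 7.0 x axis yaw-win 0.004 zaxis [-0.001  0.001 -1.   ] F [-0.  -0.1  0.6] w 0.2 | need units [ 0.001 -0.051  0.005]
```

```bash
python3 -m pendant '0 -.015 0 0 0 0 0;0 -.015 0 0 0 0 0;0 -.015 0 0 0 0 0;0 0 0 0 0 0 0;0 .1 0 0 0 0 0'
python3 -m pendant '0 .1 0 0 0 0 0;0 0 -.15 0 0 0 0;0 0 -.15 0 0 0 0;-.1 0 -.15 0 0 0 .5;-.1 0 -.1 0 0 0 .5'
python3 - <<'E'
from h import *
for n in("side","scene"):
    b=fitboard(grab_frame(n))
    if b: print(n,b[1:3]);rep(b[0])
p=grab_frame("wrist");cv2.imwrite("pics/w2.png",p["frame"])
to(-310,0,40,L=168)
E
```

```text
time: 6.68
position: [576.5, -120.8, 179.7]
ee_rot: [-3.127, 0.244, 0.0]
wrist_force: [-0.3, 1.2, 0.1]
gripper_width: 0.4
finger_force: 0.0
time: 7.1
position: [533.6, -139.8, 292.9]
ee_rot: [-3.131, 0.256, -0.007]
wrist_force: [-0.3, 0.1, 0.5]
gripper_width: 23.3
finger_force: 0.0
side (np.float64(0.9430508142164584), 0.97)
 centre [528.9 -40.9] yaw-win -0.012 win: ctr [-164.3   -2.5] bare [-264.2   -1.4] front [-64.3  -3.7] bare world [430.4 -23.3]
scene (np.float64(0.9715763109915081), 0.56)
 centre [530.  -39.1] yaw-win -0.023 win: ctr [-163.4   -0.5] bare [-263.4    1.7] front [-63.4  -2.8] bare world [431.8 -20.4]
t 7.35 tip win [-144.6  -98.7] z 121.6 x axis yaw-win 0.003 zaxis [ 0.     0.001 -1.   ] F [-0.1  0.1  0.3] w 42.4 | need units [-0.826 -0.495  0.409]
```

View pics/w2.png

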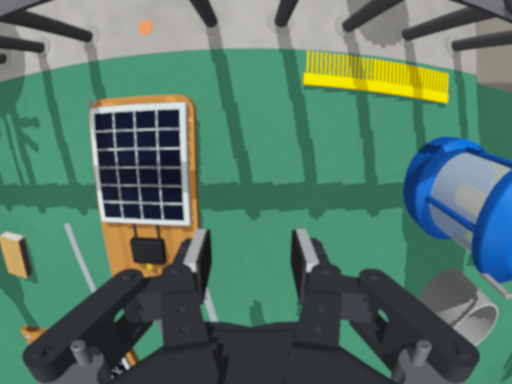

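The wrist view shows the plank nearly square to the rods, with the panel at (140,160). The comb at (375,75) and the lantern are untouched. Next I move behind the bare end with the fingers half open.

```bash
python3 -m pendant '-.155 -.1 0 0 0 0 .5;-.155 -.1 0 0 0 0 .5;-.155 -.1 0 0 0 0 .5;-.155 -.1 0 0 0 0 .5;-.155 -.095 0 0 0 0 .5'
python3 -m pendant '0 0 .1 0 0 0 .5;0 0 .15 0 0 0 .5;0 0 .15 0 0 0 .5;0 0 .1 0 0 0 .5;0 0 0 0 0 0 .5'
python3 - <<'E'
from h import *
to(-300,0,8,L=168)
E
```

```text
time: 7.77
position: [394.3, -15.5, 288.7]
ee_rot: [3.13, -0.255, -0.004]
wrist_force: [0.3, 0.7, 0.5]
gripper_width: 42.6
finger_force: 0.0
time: 8.18
position: [393.0, -16.6, 185.8]
ee_rot: [3.128, -0.254, -0.016]
wrist_force: [-1.7, -0.7, 0.6]
gripper_width: 42.5
finger_force: 0.0
t 8.18 tip win [-304.    -1.5] z 17.8 x axis yaw-win 0.003 zaxis [-0.011 -0.002 -1.   ] F [-1.7 -0.7  0.6] w 42.5 | need units [ 0.02  -0.008  0.049]
```

```bash
python3 -m pendant '0 -.01 .025 0 0 0 .5;0 0 .02 0 0 0 .5;.04 0 0 0 0 0 .5;.04 0 0 0 0 0 .5;.04 0 0 0 0 0 .5'
python3 -m pendant '.04 0 0 0 0 0 .5;.04 0 0 0 0 0 .5;.04 0 0 0 0 0 .5;.04 0 0 0 0 0 .5;.04 0 0 0 0 0 .5'
python3 -m pendant '.04 0 0 0 0 0 .5;.04 0 0 0 0 0 .5;0 0 0 0 0 0 .5;0 0 0 0 0 0 .5;0 0 0 0 0 0 .5'
python3 - <<'E'
from h import *
for n in("side","scene"):
    p=grab_frame(n);b=fitboard(p);cv2.imwrite(f"pics/{n}3.png",p["frame"])
    if b: print(n,b[1:3]);rep(b[0])
to(-221,0,8,L=168)
E
```

```text
time: 8.6
position: [421.4, -19.0, 182.1]
ee_rot: [-3.13, 0.256, -0.005]
wrist_force: [-0.2, -0.2, -0.1]
gripper_width: 43.1
finger_force: 0.0
time: 9.02
position: [456.2, -25.1, 181.5]
ee_rot: [-3.129, 0.256, 0.02]
wrist_force: [-11.4, 1.9, 17.8]
gripper_width: 42.4
finger_force: 10.5
time: 9.43
position: [475.3, -28.1, 181.8]
ee_rot: [-3.131, 0.257, -0.0]
wrist_force: [-2.7, -0.3, 6.8]
gripper_width: 42.8
finger_force: 3.0
side (np.float64(0.7953600284534642), 0.74)
 centre [587.8 -49.9] yaw-win -0.021 win: ctr [-104.7   -1.7] bare [-204.7    0.4] front [-4.7 -3.7] bare world [489.5 -31.4]
scene (np.float64(0.8073340448704778), 0.71)
 centre [582.2 -45.7] yaw-win -0.008 win: ctr [-110.9    1.5] bare [-210.9    2.3] front [-10.9   0.8] bare world [483.7 -28.5]
t 9.63 tip win [-219.2    1.4] z 13.8 x axis yaw-win 0.002 zaxis [ 0.001  0.    -1.   ] F [-2.   1.   5.2] w 43.1 | need units [-0.009  0.007  0.029]
```

View pics/side3.png

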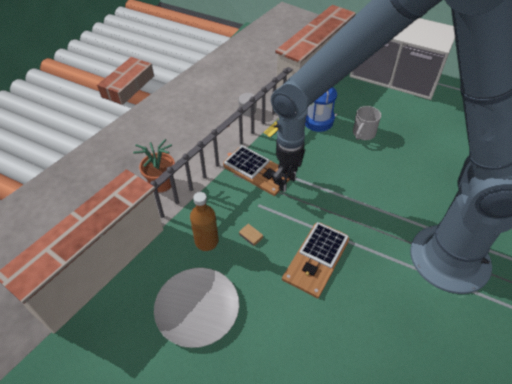

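Side view: the board is straight in the gap, with the fingers at its bare end near (288,180). They sit a little high, so I'll back off, tilt the top toward the robot for rail clearance, and lower them.

```bash
python3 -m pendant '-.1 0 0 0 0 0 .5;-.1 0 0 0 0 0 .5;-.05 0 0 0 0 0 .5;0 0 0 0 .016 0 .5;0 0 0 0 .016 0 .5'
python3 - <<'E'
from h import *
p=grab_frame("side");b=fitboard(p)
if b: print(b[1:3]);rep(b[0])
to(-231,0,4,L=169)
E
```

```text
time: 10.05
position: [426.2, -19.9, 181.6]
ee_rot: [3.098, -0.254, 0.323]
wrist_force: [0.4, -0.7, -1.4]
gripper_width: 42.8
finger_force: 0.0
(np.float64(0.9181031428933341), 0.7)
 centre [588.1 -49.3] yaw-win 0.023 win: ctr [-104.5   -1. ] bare [-204.4   -3.3] front [-4.5  1.3] bare world [489.1 -35.1]
t 10.15 tip win [-236.4    1.4] z 15.6 x axis yaw-win 0.003 zaxis [ 0.198 -0.032 -0.98 ] F [-1.1 -0.3  0.1] w 42.5 | need units [0.015 0.007 0.062]
```

```bash
python3 -m pendant '.01 0 .025 0 0 0 .5;.005 0 .025 0 0 0 .5;0 0 0 0 0 0 .5;.03 0 .006 0 0 0 .5;.03 0 .006 0 0 0 .5'
python3 - <<'E'
from h import *
to(-161,0,5,L=169)
E
python3 -m pendant '.03 0 .006 0 0 0 .5;.03 0 .006 0 0 0 .5;.03 0 .006 0 0 0 .5;.03 0 .006 0 0 0 .5;.03 0 .006 0 0 0 .5'
python3 -m pendant '.03 0 .006 0 0 0 .5;.03 0 .006 0 0 0 .5;.03 0 .006 0 0 0 .5;0 0 0 0 0 0 .5;0 0 0 0 0 0 .5'
python3 - <<'E'
from h import *
for n in("side","scene"):
    p=grab_frame(n);b=fitboard(p);cv2.imwrite(f"pics/{n}4.png",p["frame"])
    if b: print(n,b[1:3]);rep(b[0])
to(-65,0,5,L=169)
E
```

```text
time: 10.57
position: [442.6, -22.8, 171.5]
ee_rot: [3.099, -0.254, 0.309]
wrist_force: [-2.7, -0.6, -0.3]
gripper_width: 42.5
finger_force: 0.4
t 10.57 tip win [-218.9    1.2] z 5.8 x axis yaw-win 0.002 zaxis [ 0.195 -0.032 -0.98 ] F [-2.7 -0.6 -0.3] w 42.5 | need units [0.283 0.006 0.061]
time: 10.98
position: [472.9, -27.8, 171.8]
ee_rot: [3.099, -0.254, 0.312]
wrist_force: [-1.7, 0.5, -1.4]
gripper_width: 43.0
finger_force: 0.9
time: 11.4
position: [492.1, -30.6, 172.7]
ee_rot: [3.099, -0.253, 0.318]
wrist_force: [0.6, -0.5, -0.2]
gripper_width: 42.3
finger_force: 0.0
side (np.float64(0.8418386512408451), 0.96)
 centre [638.6 -58. ] yaw-win -0.013 win: ctr [-53.3  -1.3] bare [-153.3    0. ] front [46.7 -2.5] bare world [540.1 -40.3]
scene (np.float64(0.8244515030567412), 0.56)
 centre [633.6 -56.5] yaw-win -0.018 win: ctr [-58.4  -0.6] bare [-158.4    1.1] front [41.6 -2.4] bare world [535.3 -38.3]
t 11.6 tip win [-169.3    1.7] z 6.9 x axis yaw-win 0.002 zaxis [ 0.199 -0.032 -0.98 ] F [ 0.  -0.9  0. ] w 42.5 | need units [0.509 0.01  0.114]
```

View pics/scene4.png

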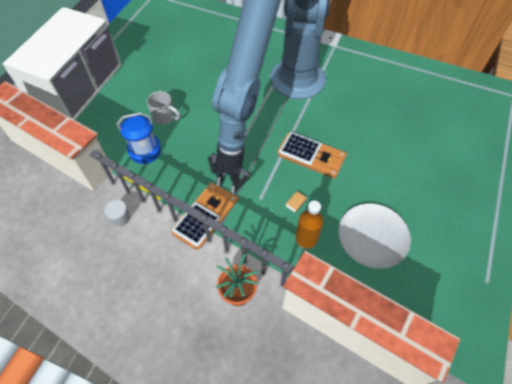

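Scene view: the panel end is already through the gap at (195,225), straight and clear of the pot and tin. I keep pushing.

```bash
python3 -m pendant '.03 0 .006 0 0 0 .5;.03 0 .006 0 0 0 .5;.03 0 .006 0 0 0 .5;.03 0 .006 0 0 0 .5;.03 0 .006 0 0 0 .5'
python3 -m pendant '.03 0 .006 0 0 0 .5;.03 0 .006 0 0 0 .5;.03 0 .006 0 0 0 .5;.03 0 .006 0 0 0 .5;.03 0 .006 0 0 0 .5'
python3 -m pendant '.03 0 .006 0 0 0 .5;.03 0 .006 0 0 0 .5;.03 0 .006 0 0 0 .5;0 0 0 0 0 0 .5;0 0 0 0 0 0 .5'
python3 - <<'E'
from h import *
for n in("side","scene"):
    p=grab_frame(n);b=fitboard(p);cv2.imwrite(f"pics/{n}5.png",p["frame"])
    if b: print(n,b[1:3]);rep(b[0])
to(-60,0,5,L=169)
E
```

```text
time: 12.02
position: [521.3, -35.7, 171.8]
ee_rot: [3.099, -0.254, 0.312]
wrist_force: [-2.2, 0.1, -0.7]
gripper_width: 42.7
finger_force: 0.9
time: 12.43
position: [551.6, -40.7, 172.1]
ee_rot: [3.099, -0.254, 0.312]
wrist_force: [-2.5, 0.2, -1.0]
gripper_width: 42.6
finger_force: 1.0
time: 12.85
position: [570.7, -43.4, 173.1]
ee_rot: [3.099, -0.253, 0.319]
wrist_force: [0.5, 0.5, 0.6]
gripper_width: 42.9
finger_force: 0.0
side (np.float64(0.6735125674604673), 0.85)
 centre [717.1 -72.1] yaw-win -0.029 win: ctr [26.5 -2.3] bare [-73.4   0.6] front [126.5  -5.2] bare world [619.  -52.8]
scene (np.float64(0.841535724636637), 0.9)
 centre [713.1 -69.8] yaw-win -0.012 win: ctr [22.2 -0.7] bare [-77.8   0.5] front [122.2  -1.8] bare world [614.6 -52.2]
t 13.05 tip win [-89.5   2.2] z 7.4 x axis yaw-win 0.003 zaxis [ 0.199 -0.032 -0.979] F [ 0.6 -0.  -0.1] w 42.6 | need units [0.142 0.011 0.041]
```

```bash
python3 -m pendant '.028 0 .007 0 0 0 .5;.028 0 .007 0 0 0 .5;.028 0 .007 0 0 0 .5;.028 0 .006 0 0 0 .5;.022 0 .006 0 0 0 .5'
python3 -m pendant '0 0 0 0 0 0 .5;-.05 0 -.01 0 0 0 .5;-.15 0 -.03 0 0 0 .5;-.15 0 -.03 0 0 0 .5;-.15 0 -.15 0 0 0 .5'
python3 -m pendant '-.1 0 -.18 0 0 0 .5;-.1 0 -.18 0 0 0 .5;-.1 0 -.18 0 0 0 .5;0 0 0 0 0 0 .5;0 0 0 0 0 0 .5'
python3 - <<'E'
from h import *
for n in("side","scene","wrist"):
    p=grab_frame(n);
    cv2.imwrite(f"pics/{n}6.png",p["frame"])
    if n!="wrist":
        b=fitboard(p)
        if b: print(n,b[1:3]);rep(b[0])
to(-60,0,5,L=169)
E
python3 -c "
import cv2
a=cv2.imread('pics/scene6.png')[130:290,90:290];b=cv2.imread('pics/wrist6.png')
cv2.imwrite('pics/f.png',cv2.hconcat([cv2.resize(a,(400,320)),cv2.resize(b,(400,320))]))"
```

```text
time: 13.47
position: [597.0, -48.1, 171.2]
ee_rot: [3.099, -0.254, 0.313]
wrist_force: [-4.7, 0.1, 1.9]
gripper_width: 43.0
finger_force: 1.9
time: 13.88
position: [489.0, -30.4, 191.2]
ee_rot: [3.099, -0.253, 0.304]
wrist_force: [-0.9, 0.2, 0.8]
gripper_width: 42.5
finger_force: 0.0
time: 14.3
position: [412.0, -17.2, 290.5]
ee_rot: [3.103, -0.253, 0.326]
wrist_force: [1.2, 0.3, -0.5]
gripper_width: 42.7
finger_force: 0.0
side (np.float64(0.758384024474932), 0.95)
 centre [740.6 -77. ] yaw-win -0.006 win: ctr [50.5 -3.2] bare [-49.5  -2.7] front [150.5  -3.8] bare world [642. -60.]
scene (np.float64(0.8708575508880464), 0.6)
 centre [741.2 -73.7] yaw-win 0.0 win: ctr [50.5  0.1] bare [-49.5   0.1] front [1.505e+02 1.000e-01] bare world [642.5 -57.3]
t 14.55 tip win [-249.5    0.8] z 120.6 x axis yaw-win 0.002 zaxis [ 0.194 -0.034 -0.98 ] F [-0.2  0.2 -0.3] w 43.0 | need units [0.815 0.004 0.753]
```

View pics/f.png

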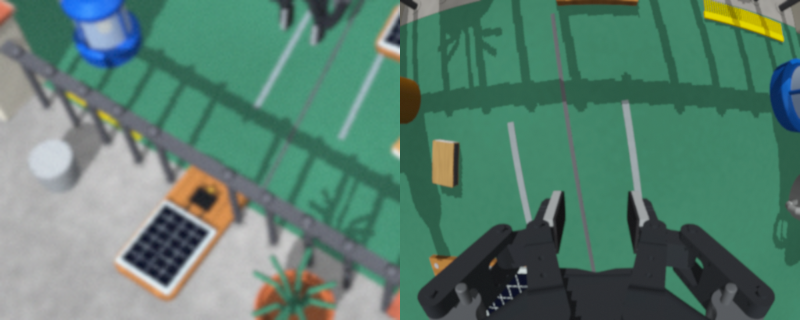

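The panel lies wholly outside and straight. The bare end is about 49 mm inside the rod line (about 43 mm clear of the rods), and the gripper is well away.

```bash
python3 -c "
from bench import manip
print(manip.job_done())"
```

```text
the job is handed in; nothing more can be done
None
```

I pushed the plank straight out through the wide gap and handed the job in at about 14.6 s: the whole panel is about 30 mm past the rods, roughly 43 mm of bare end is left inside, and nothing else was touched as far as the pictures show.

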